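Set the gauge amplifier to wide range and lay the setting master on the V rests

ROBOT

A 6-joint arm with a two-finger parallel gripper is mounted at the origin on the work surface. World frame = base frame: x ahead of the robot, y to its left, z up, the work surface at z = 0. Lengths are in m, angles in degrees, forces in N, time in s.
With the tool pointing down it reaches from about 0.4 to 0.825 m from the base axis. Payload 7 kg.
Tool frame: the origin (TCP) lies midway between the tips of the shut fingers; the grasp point (between the pads) lies 19 mm behind it; z points along the fingers, y is the direction in which the jaws open and shut (so a half turn about z gives the same grasp; the last joint's range is limited). The gripper opens to 88 mm and grips with 3 to 60 N. Pads are 19 mm wide; open, the fingers measure 130 mm over their backs; the gripper's body (78 mm by 193 mm) begins 47 mm behind the grasp point.
Start: joints at [-52.42, 20.546, 0.682, 0, -70.136, -16.507], TCP at [0.243, -0.63, 0.227] pointing down, gripper open.
Joint ranges: [-176.03, 176.03], [-82.01, 121.73], [-58.28, 71.71], [-173.87, 95.51], [-174.79, -0.11], [-173.66, 173.66]. Speed limits (degrees/s): [136.94, 136.94, 172.46, 180, 180, 180].

INTERFACE

Orientations are given as [roll, pitch, yaw] about the fixed x, y, z axes, in that order (R = Rz(yaw) Ry(pitch) Rx(roll)).
In Python, from plant import get_state, capture, close_job gives the robot as it stands.
- The arm moves only by the tool apply_moves, never from a script. Its argument "commands" is a list of rows, each an object with "grip": the opening, from 0 (shut) to 1 (fully open); "dp": the shift along the tool's x, y, z in mm, a list of three; "yaw": the turn about the tool's z in rad. A call has 1 to 12 rows; each row is the pose to reach, as a shift and turn from the pose commanded when the call began, along the tool's axes at that moment; what a row does not reach only later rows make up. A row lasts 1/8 s, in which the tool goes at most 62.5 mm and 10.7 degrees, less where a joint would pass 70% of its speed; a pose out of reach is approached as far as the arm can. A call with a gripper value outside its range is refused whole. The fingers move at their own pace and stop on an object; "newtons" is the grip in N (left out, the last holds). Time passes only in rows, so rows that repeat a pose let the fingers close. It gives the time, the measured TCP pose, the force and the opening at its end, in the units of the state.
- get_state(): the state, without advancing time (a new reading comes with each control period).
- capture(name): name is "scene" or "top" or "wrist"; returns a dict with "color" (384x512x3 uint8, red, green, blue), "camera_matrix" (3x3 intrinsics, pixels), "xyz" and "rotation" of the camera in the world; the wrist camera has in their place "T_tool_cam" (4x4, takes a point from camera to tool coordinates, whose origin is the TCP and whose axes are the flange's). Camera axes: x right, y up, looking along -z (the intrinsics and any distortion apply to the point x, -y, -z); pixel columns grow to the right and rows downward; lengths in m; the calibration is good to about 2 mm. A picture is of the moment at which its call begins: read the wrist's pose just before it. There is no depth.
- close_job(): hands the job in, once; it reports no verdict.
The state is a dict: "time_s": time; "joints": joint angles; "qd": joint speeds; "joint_torque": joint torques, N m; "tcp_pos": TCP position; "eef_rot": TCP orientation; "contact_force": force on the tool from outside, world axes, zero at the start; "moment": the same for the moment, N m; "gripper_width": finger opening in m.
Only numpy, scipy, OpenCV 4.12 (cv2) and the standard library are available. Lean on these libraries where they do the work, as an engineer would, in place of code of your own. Each camera call takes 0.05 s, during which the arm holds its last target.

TASK

The gauge is to be checked with its setting master. Switch the amplifier to the wide range by pressing the yellow key until it stays down and the white one has popped up, without pressing the green or red key, and take the steel setting master out of its open blue case and lay it in the two V rests, its blue line centred over the probe; lower it gently, do not drop it. Leave the micrometer, the ring gauge and the small shut case where they are.

Things in the scene. Friction and masses are not known exactly. Their poses are not given: they have to be found in the camera images.
- amp: gauge amplifier, a light grey desk console that stands firmly, 160 mm deep (x), 190 mm wide (y); origin under its centre, x points from the keys to the display, z up. Key deck 42 mm high; 35 mm behind the key row a sloped display starts and rises to 76 mm. The row of keys lies along y at x = -45 mm: a yellow, a white, a green and a red key, in any order, 34 mm apart
- key_yellow_top (a point): centre of the top face of the yellow key's cap, 24 mm (x) x 22 mm (along the row); 12 mm are free between caps, which are alike but for colour. A key that is up stands 13 mm over the deck, a latched one 7 mm
- key_yellow (a joint): travel of the yellow (wide range) key, m: 0 up, 0.0062 latched, 0.0076 hard down. Push it home and let go: it stays latched. It takes about 4 N near the start of its travel, less after half-way, and ends on a hard stop. A key going down shifts the common latch bar and so frees the key that was latched
- key_white (a joint): travel of the white key, m, as for the yellow one; this one is latched at the start
- key_green (a joint): travel of the green key, m; up at the start
- key_red (a joint): travel of the red key, m; up at the start
- master_center (a point): centre of the setting master, a plain ground steel cylinder 24 mm in diameter, 100 mm long, 0.3 to 0.42 kg, with a thin blue line round its middle; x is its axis. It lies level in the foam of the open blue case, its centre 29 mm above the table
- case: open blue case with black foam, standing firmly, 132 mm (x, along the master) x 170 mm (y), rim 32 mm, foam top 30 mm high; origin under its centre. For the fingers the foam is cut out beside the master's middle, 40 mm (x) x 160 mm (y), down to 6 mm above the table. The lid leans back at +x, rising to 90 mm at x = 188 mm
- rest: gauging rest, standing firmly: base 110 (x) x 120 mm (y), 18 mm high, origin under its centre. On it two steel V rests, plates 10 mm thick (y), 44 mm wide (x), with a 90 degree V 37 mm wide at its mouth, at y = +32 and -32 mm: 54 mm are free between them. Midway stands the slim sprung probe, stem 10 mm thick, red ball tip
- rest_seat (a point): where the centre of the seated master comes to lie: midway between the V rests, over the probe, 75 mm above the table. y is the line of the master's axis when seated, x across it, z up. The tops of the V plates stand 2 mm above it; the probe tip reaches to 10 mm below it and yields when the master lies on it
- micrometer_center (a point): middle of a micrometer lying on the table, 150 x 50 mm, 18 mm high; bystander
- ring_gauge_center (a point): middle of a steel ring gauge lying flat, 60 mm in diameter, 20 mm high; bystander
- small_case_center (a point): middle of a small shut blue case, 60 x 110 x 26 mm; bystander
Not all that is in view belongs to the job. Of the things that look like the part that bears master_center, the largest one is meant. There is more than one size of the rest; the job needs the smaller.

How it is judged:
By the outcome, as a careful person would: the job done as asked, in the order asked, and still so for the second after the job is handed in, with the robot touching nothing.
It also fails if it takes over 58 s, if anything falls off the work surface, if the arm or the gripper's body presses on something with over 40 N, if the wrist force passes 120 N, or if a joint passes its speed limit or range.

## Working session

There is one attempt and no reset: what is moved stays moved. The work goes in short steps, Python scripts to look and compute and a tool call to move; the robot and the scene stay as the last step left them, time stands still between calls to the robot, and variables do not carry over. Pictures are saved under pics/ and viewed, and the job is handed in when it is done.

Besides the shell and the picture viewer there is one more tool, called after "Request:" as name(argument=value, ...), one argument or row to a line, values as JSON. apply_moves: Moves the arm, as the interface text tells. Its arguments: {"type":"object","properties":{"commands":{"type":"array","items":{"type":"object","properties":{"grip":{"type":"number"},"dp":{"type":"array","items":{"type":"number"}},"yaw":{"type":"number"}}}},"newtons":{"type":"number"}},"required":["commands"]}

```bash
mkdir -p pics; ls; cat > h.py <<'E'
import numpy as np, cv2, pickle
from plant import get_state, capture
from scipy.spatial.transform import Rotation as R
def cam(c,st=None):
    K=np.array(c["camera_matrix"])
    if "xyz" in c: return K,np.array(c["rotation"]),np.array(c["xyz"])
    T=np.array(c["T_tool_cam"]); 
    Rt=R.from_euler('xyz',st["eef_rot"],degrees=True).as_matrix()
    return K,Rt@T[:3,:3],Rt@T[:3,3]+np.array(st["tcp_pos"])
def ray(C,u,v):
    K,Rc,p=C
    d=np.linalg.inv(K)@[u,v,1.]; d=Rc@np.array([d[0],-d[1],-d[2]])
    return p,d
def onz(C,u,v,z):
    p,d=ray(C,u,v); return p+d*(z-p[2])/d[2]
def proj(C,X):
    K,Rc,p=C
    q=Rc.T@(np.array(X)-p); q=K@[q[0],-q[1],-q[2]]; return q[:2]/q[2]
E
python3 - <<'E'
from h import *
st=get_state();print(st)
out={}
for n in ["scene","top","wrist"]:
    s=get_state();c=capture(n);cv2.imwrite(f"pics/{n}0.png",c["color"][:,:,::-1]);
    C=cam(c,s);print(n,{k:v for k,v in c.items() if k!='color'});out[n]=(C,c["color"])
pickle.dump(out,open("p0.pkl","wb"))
E
```

```text
pics
{'time_s': 0.0, 'joints': array([-5.24181646e+01,  2.05915352e+01,  6.35688786e-01, -2.04094893e-02,
       -7.01341272e+01, -1.65045349e+01]), 'qd': array([ 0.01258045,  0.06678958, -0.00909458,  0.07019556, -0.02537703,
        0.01888987]), 'joint_torque': array([ 3.63186173e-04, -5.82717276e+01,  2.93063056e+01,  6.99750915e+00,
        7.07254512e-03, -1.53140181e-04]), 'tcp_pos': array([ 0.24253966, -0.62942402,  0.22563518]), 'eef_rot': array([ 1.79908282e+02, -7.16743230e-03, -1.58929644e+02]), 'contact_force': array([-0.57751639,  0.77881835, -0.76155641]), 'moment': array([ 0.02126187,  0.01034716, -0.03203231]), 'gripper_width': 0.08735772718987833}
scene {'camera_matrix': array([[392.30807354,   0.        , 263.77008787],
       [  0.        , 392.30807354, 193.25942981],
       [  0.        ,   0.        ,   1.        ]]), 'xyz': array([ 1.00181949, -0.51757683,  0.80680455]), 'rotation': array([44.29208642, -0.93050656, 39.15644869])}
top {'camera_matrix': array([[442.7951641 ,   0.        , 252.13118646],
       [  0.        , 442.7951641 , 196.83028029],
       [  0.        ,   0.        ,   1.        ]]), 'xyz': array([0.33580672, 0.03587986, 1.28240638]), 'rotation': array([ 11.34542903,  -0.09829174, -90.24047601])}
wrist {'camera_matrix': array([[266.41848088,   0.        , 256.46199245],
       [  0.        , 266.41848088, 191.40487628],
       [  0.        ,   0.        ,   1.        ]]), 'T_tool_cam': array([[-5.11362129e-04,  9.61679256e-01,  2.74176490e-01,
         7.29955799e-02],
       [ 9.99999863e-01,  5.22231621e-04,  3.33461951e-05,
         7.66250927e-04],
       [-1.11115289e-04,  2.74176470e-01, -9.61679391e-01,
        -1.58801199e-01],
       [ 0.00000000e+00,  0.00000000e+00,  0.00000000e+00,
         1.00000000e+00]])}
```

```bash
python3 - <<'E'
s=open('h.py').read()
s=s.replace('return K,np.array(c["rotation"]),','return K,R.from_euler("xyz",c["rotation"],degrees=True).as_matrix(),')
open('h.py','w').write(s)
E
python3 - <<'E'
from h import *
o=pickle.load(open("p0.pkl","rb"))
for n in o:
    C,im=o[n]
    if n!="wrist":
        o[n]=((C[0],R.from_euler("xyz",C[1],degrees=True).as_matrix(),C[2]),im)
    cv2.imwrite(f"pics/{n}0b.png",cv2.resize(im[:,:,::-1],(800,600),interpolation=cv2.INTER_CUBIC))
pickle.dump(o,open("p0.pkl","wb"))
E
```

```text
(no output)
```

View pics/scene0b.png

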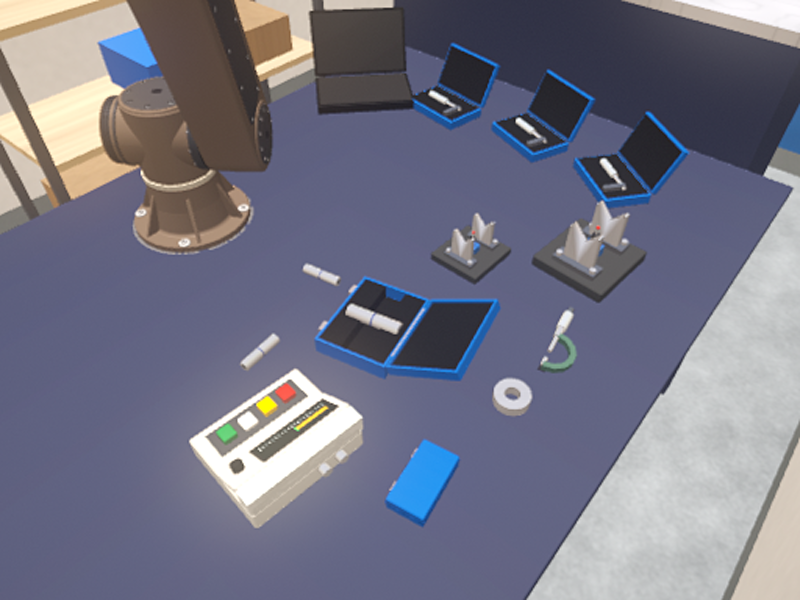

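View pics/top0b.png

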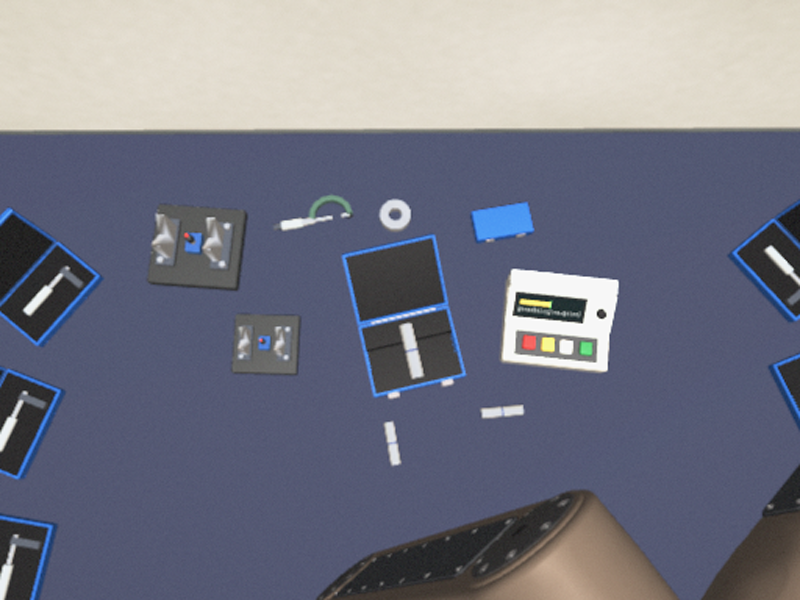

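View pics/wrist0b.png

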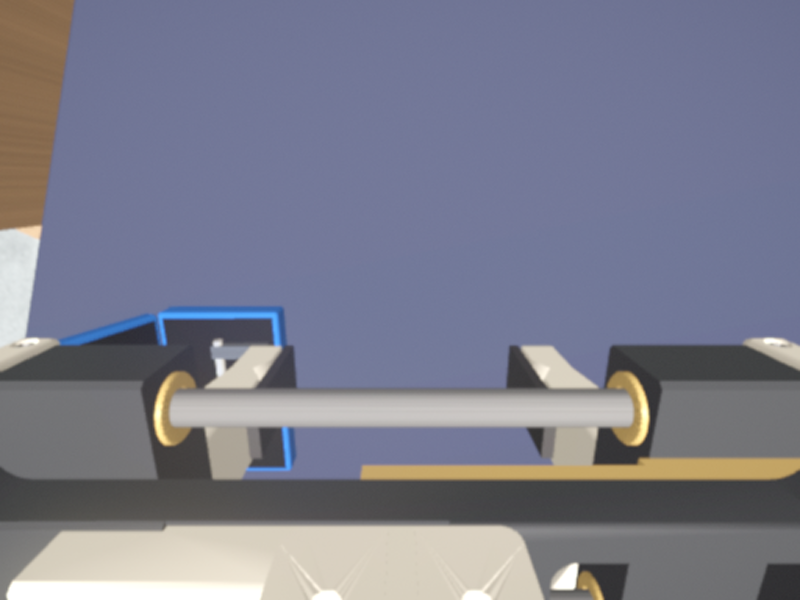

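Top view (800 px scale): the candidates for the master are the cylinder in the open blue case at (411,350), a loose one at (392,443) and a loose one at (502,411). The case one is the largest, so I choose it. The rests are the large one at (197,247) and the small one at (265,344), and I choose the small one. The keys, in image order, are red (529,342), yellow (548,344), white (566,347) and green (586,348). Next I measure these positions and check close crops.

```bash
cat > m.py <<'E'
from h import *
o=pickle.load(open("p0.pkl","rb"))
C,im=o["top"];S,si=o["scene"]
def cen(mask,box):
    x0,y0,x1,y1=box;m=np.zeros_like(mask);m[y0:y1,x0:x1]=mask[y0:y1,x0:x1]
    n,l,st,ce=cv2.connectedComponentsWithStats(m.astype(np.uint8))
    i=1+np.argmax(st[1:,4]);return ce[i],st[i],(l==i)
def tri(u,v):
    p,d=ray(C,*u);q,e=ray(S,*v);d/=np.linalg.norm(d);e/=np.linalg.norm(e)
    A=np.stack([d,-e],1);t=np.linalg.lstsq(A,q-p,rcond=None)[0];a=p+d*t[0];b=q+e*t[1];return (a+b)/2,np.linalg.norm(a-b)
def masks(i):
    h=cv2.cvtColor(i,cv2.COLOR_RGB2HSV).astype(int);H,s,v=h[...,0],h[...,1],h[...,2]
    return dict(red=((H<8)|(H>172))&(s>150)&(v>120),yellow=(abs(H-25)<8)&(s>150)&(v>150),green=(abs(H-65)<15)&(s>120)&(v>80),steel=(s<50)&(v>130))
mt,ms=masks(im),masks(si)
bt=(325,210,390,232);bs=(130,235,200,290)
for k,z in [("red",.055),("yellow",.055),("green",.055)]:
    a=cen(mt[k],bt)[0];b=cen(ms[k],bs)[0]
    print(k,a,b,"plane",onz(C,*a,z).round(4),onz(S,*b,z).round(4),"tri",*tri(a,b))
# white key
a=cen(mt["steel"],(352,214,373,231));print("white",a[0],a[1],onz(C,*a[0],.049))
# master
for (M,B,Cm,n) in [(mt,(250,200,275,245),C,"top"),(ms,(215,190,262,218),S,"scene")]:
    c,s,m=cen(M["steel"],B);ys,xs=np.nonzero(m)
    r=cv2.minAreaRect(np.stack([xs,ys],1).astype(np.float32));print(n,c,s,r, onz(Cm,*r[0],.036 if n=="top" else .036))
    bp=cv2.boxPoints(r);P=[onz(Cm,*p,.034)[:2].round(4) for p in bp];print(P)
# probe
a=cen(mt["red"],(150,200,195,240));b=cen(ms["red"],(290,140,320,165))
print("probe",a[0],a[1],b[0],b[1],tri(a[0],b[0]),onz(C,*a[0],.063),onz(S,*b[0],.063))
def crop(i,b,f,n): cv2.imwrite(n,cv2.resize(i[b[1]:b[3],b[0]:b[2],::-1],None,fx=f,fy=f,interpolation=cv2.INTER_CUBIC))
crop(im,(140,145,400,305),3,"pics/c1.png")
crop(si,(190,120,420,260),3.4,"pics/c2.png")
E
python3 m.py
```

```text
red [338.10526316 218.52631579] [182.5 250.5] plane [ 0.5192 -0.2078  0.055 ] [ 0.5207 -0.2079  0.055 ] tri [ 0.51961551 -0.20771207  0.0536644 ] 0.0008265137709302606
yellow [346. 223.] [170.45 259.18] plane [ 0.5065 -0.2293  0.055 ] [ 0.5177 -0.2422  0.055 ] tri [ 0.50779358 -0.23449516  0.03784035] 0.003593668724580657
green [374.44444444 222.55555556] [144.32394366 276.29577465] plane [ 0.5074 -0.3089  0.055 ] [ 0.508  -0.3093  0.055 ] tri [ 0.50750149 -0.30909355  0.0543316 ] 6.268100982085448e-05
white [361.84782609 221.81521739] [357 217  10  11  92] [ 0.51046699 -0.27532237  0.049     ]
top [263.00342466 224.08561644] [256 207  15  36 292] ((262.9584045410156, 223.9099884033203), (35.66716384887695, 8.51811408996582), 76.50426483154297) [0.50742622 0.00231193 0.036     ]
[array([0.5549, 0.0256]), array([0.5606, 0.0018]), array([ 0.4612, -0.0207]), array([0.4556, 0.0027])]
scene [238.48122867 203.53242321] [221 194  36  20 293] ((238.3482666015625, 203.7183074951172), (36.0457649230957, 8.705148696899414), 20.772254943847656) [ 5.09283287e-01 -4.87160642e-04  3.60000000e-02]
[array([ 0.4645, -0.0246]), array([0.4498, 0.0031]), array([0.5511, 0.0261]), array([ 0.5634, -0.0012])]Traceback (most recent call last):
  File "m.py", line 27, in <module>
    a=cen(mt["red"],(150,200,195,240));b=cen(ms["red"],(290,140,320,165))
                                         ~~~^^^^^^^^^^^^^^^^^^^^^^^^^^^^^
  File "m.py", line 7, in cen
    i=1+np.argmax(st[1:,4]);return ce[i],st[i],(l==i)
        ~~~~~~~~~^^^^^^^^^^
    return _wrapfunc(a, 'argmax', axis=axis, out=out, **kwds)
    return bound(*args, **kwds)
ValueError: attempt to get argmax of an empty sequence
```

```bash
true
python3 - <<'E'
s=open('m.py').read()
s=s.replace('yellow=(abs(H-25)<8)&(s>150)&(v>150)','yellow=(abs(H-25)<10)&(s>110)&(v>120)').replace('red=((H<8)|(H>172))&(s>150)&(v>120)','red=((H<10)|(H>168))&(s>110)&(v>90)').replace('bt=(325,210','bt=(325,212')
open('m.py','w').write(s)
E
python3 m.py
```

```text
red [338.15584416 218.83116883] [182.37623762 251.04950495] plane [ 0.5183 -0.2079  0.055 ] [ 0.5217 -0.2092  0.055 ] tri [ 0.51912853 -0.20816456  0.05152346] 0.0010206244218788725
yellow [349.94444444 220.05555556] [170.33035714 259.40178571] plane [ 0.5147 -0.2407  0.055 ] [ 0.5179 -0.2427  0.055 ] tri [ 0.51536468 -0.24146959  0.05118702] 0.00032205187133911795
green [374.44444444 222.55555556] [144.32394366 276.29577465] plane [ 0.5074 -0.3089  0.055 ] [ 0.508  -0.3093  0.055 ] tri [ 0.50750149 -0.30909355  0.0543316 ] 6.268100982085448e-05
white [361.84782609 221.81521739] [357 217  10  11  92] [ 0.51046699 -0.27532237  0.049     ]
top [263.00342466 224.08561644] [256 207  15  36 292] ((262.9584045410156, 223.9099884033203), (35.66716384887695, 8.51811408996582), 76.50426483154297) [0.50742622 0.00231193 0.036     ]
[array([0.5549, 0.0256]), array([0.5606, 0.0018]), array([ 0.4612, -0.0207]), array([0.4556, 0.0027])]
scene [238.48122867 203.53242321] [221 194  36  20 293] ((238.3482666015625, 203.7183074951172), (36.0457649230957, 8.705148696899414), 20.772254943847656) [ 5.09283287e-01 -4.87160642e-04  3.60000000e-02]
[array([ 0.4645, -0.0246]), array([0.4498, 0.0031]), array([0.5511, 0.0261]), array([ 0.5634, -0.0012])]
probe [167.  217.5] [167 217   1   2   2] [302.5 148.5] [302 148   2   2   4] (array([0.52342228, 0.27042746, 0.06378204]), np.float64(0.0021532322555677086)) [0.52273147 0.26982238 0.063     ] [0.52352795 0.27223383 0.063     ]
```

View pics/c1.png

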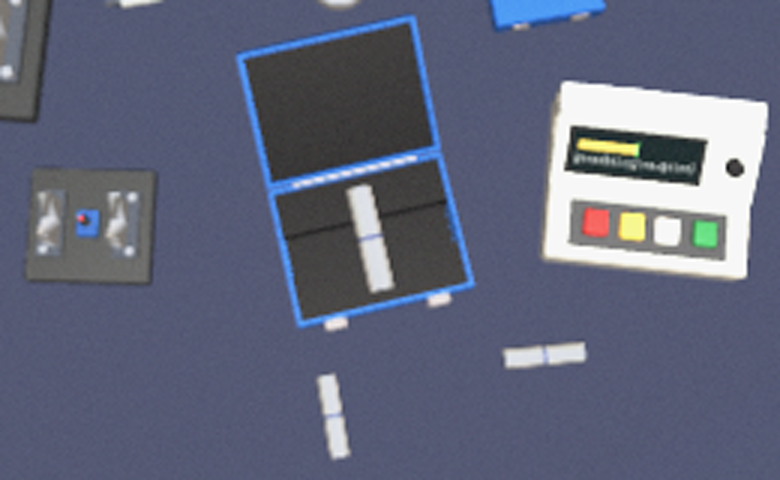

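View pics/c2.png

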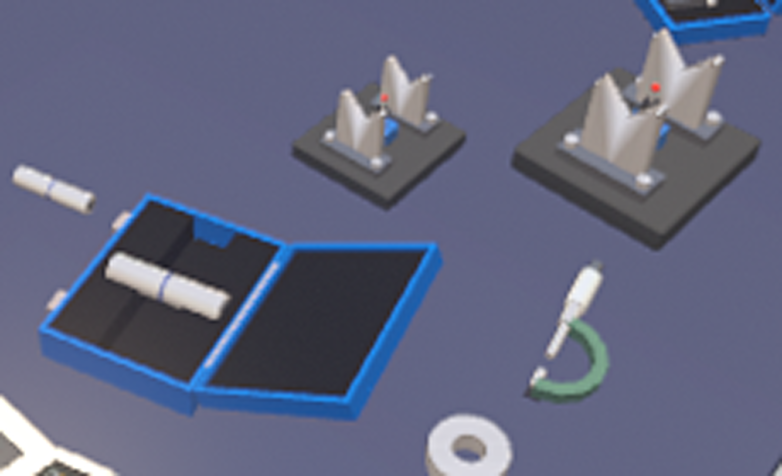

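Crops confirm the choice. In c2 the master with the blue line at (168,285) lies in the open case, and the small rest is at (380,130) with the larger one at (640,150). Next I measure the rest, amp and case angles.

```bash
cat > m2.py <<'E'
from m import *
print("----")
hsv=cv2.cvtColor(im,cv2.COLOR_RGB2HSV).astype(int)
def rect(mask,box,z,n):
    c,s,m=cen(mask,box);cnt=max(cv2.findContours(m.astype(np.uint8),0,2)[0],key=cv2.contourArea)
    h=cv2.convexHull(cnt);P=np.array([onz(C,*p[0],z)[:2] for p in h],np.float32)*1000
    r=cv2.minAreaRect(P);print(n,r);return r
dark=(hsv[...,2]<85)&(hsv[...,1]<75)
cv2.imwrite("pics/dark.png",dark.astype(np.uint8)*255)
rect(dark|(mt["steel"]),(143,198,196,243),.018,"rest")
rect((hsv[...,1]<40)&(hsv[...,2]>180),(315,165,400,242),.042,"amp")
blue=(abs(hsv[...,0]-107)<8)&(hsv[...,1]>170)
rect(blue,(215,145,302,258),.032,"case all")
E
python3 m2.py | sed -n '/----/,$p'
```

```text
----
rest ((523.807861328125, 242.2419891357422), (61.7379035949707, 25.90151596069336), 1.4928687810897827)
amp ((562.14501953125, -269.8822937011719), (202.66844177246094, 173.60821533203125), 83.38224792480469)
case all ((578.3814697265625, 19.383338928222656), (24.615835189819336, 165.9075927734375), 4.984919548034668)
```

```bash
cat > m3.py <<'E'
from m2 import *
print("====")
print(hsv[219,140:205:4],)
a=(hsv[...,1]<70)|(hsv[...,2]<75)|blue|mt["red"]
a=cv2.morphologyEx(a.astype(np.uint8),cv2.MORPH_CLOSE,np.ones((3,3)))>0
rect(a,(143,198,196,243),.018,"rest")
# V plates/dark base
b=(hsv[...,1]<70)
for bx,n in [((148,205,164,236),"vL"),((172,205,190,236),"vR")]:
    rect((hsv[...,1]<60)&(hsv[...,2]>95),bx,.018,n)
E
python3 m3.py | sed -n '/====/,$p'; python3 -c "
import sys;sys.argv=['']
" 
```

```text
====
[[115  71 115]
 [113  69 118]
 [113  71 107]
 [115  13 120]
 [111   8 216]
 [110  19 120]
 [ 45   5  98]
 [120   4  68]
 [108 151 193]
 [113   6 164]
 [115  13 212]
 [112  37 132]
 [ 40   7 108]
 [115  67 114]
 [115  71 118]
 [115  65 117]
 [116  73 116]]
rest ((522.9532470703125, 272.77484130859375), (153.61703491210938, 127.983154296875), 89.77896881103516)
vL ((522.6104736328125, 311.2685546875), (88.67845916748047, 43.03150177001953), 2.026428699493408)
vR ((522.5291137695312, 239.4986572265625), (88.57504272460938, 49.281982421875), 1.3657350540161133)
```

```bash
sed -i 's/hsv\[...,1\]<70)|/hsv[...,1]<42)|/' m3.py; python3 m3.py | sed -n '/rest/p' | tail -1
python3 - <<'E'
from m import *
E
cat >> m3.py <<'E'
m=((hsv[...,1]<42)|blue|mt["red"]).astype(np.uint8)*255
v=im.copy();cnts=cv2.findContours(cv2.morphologyEx(m,cv2.MORPH_CLOSE,np.ones((3,3))),0,2)[0]
cr=lambda i:cv2.resize(i[195:250,140:200],None,fx=6,fy=6,interpolation=cv2.INTER_CUBIC)
cv2.imwrite("pics/rest.png",np.hstack([cr(im[:,:,::-1]),cr(cv2.cvtColor(m,cv2.COLOR_GRAY2BGR))]))
E
python3 m3.py>/dev/null
```

```text
rest ((522.8850708007812, 270.2192077636719), (120.64983367919922, 110.04605865478516), 88.18561553955078)
red [338.15584416 218.83116883] [182.37623762 251.04950495] plane [ 0.5183 -0.2079  0.055 ] [ 0.5217 -0.2092  0.055 ] tri [ 0.51912853 -0.20816456  0.05152346] 0.0010206244218788725
yellow [349.94444444 220.05555556] [170.33035714 259.40178571] plane [ 0.5147 -0.2407  0.055 ] [ 0.5179 -0.2427  0.055 ] tri [ 0.51536468 -0.24146959  0.05118702] 0.00032205187133911795
green [374.44444444 222.55555556] [144.32394366 276.29577465] plane [ 0.5074 -0.3089  0.055 ] [ 0.508  -0.3093  0.055 ] tri [ 0.50750149 -0.30909355  0.0543316 ] 6.268100982085448e-05
white [361.84782609 221.81521739] [357 217  10  11  92] [ 0.51046699 -0.27532237  0.049     ]
top [263.00342466 224.08561644] [256 207  15  36 292] ((262.9584045410156, 223.9099884033203), (35.66716384887695, 8.51811408996582), 76.50426483154297) [0.50742622 0.00231193 0.036     ]
[array([0.5549, 0.0256]), array([0.5606, 0.0018]), array([ 0.4612, -0.0207]), array([0.4556, 0.0027])]
scene [238.48122867 203.53242321] [221 194  36  20 293] ((238.3482666015625, 203.7183074951172), (36.0457649230957, 8.705148696899414), 20.772254943847656) [ 5.09283287e-01 -4.87160642e-04  3.60000000e-02]
[array([ 0.4645, -0.0246]), array([0.4498, 0.0031]), array([0.5511, 0.0261]), array([ 0.5634, -0.0012])]
probe [167.  217.5] [167 217   1   2   2] [302.5 148.5] [302 148   2   2   4] (array([0.52342228, 0.27042746, 0.06378204]), np.float64(0.0021532322555677086)) [0.52273147 0.26982238 0.063     ] [0.52352795 0.27223383 0.063     ]
```

View pics/rest.png

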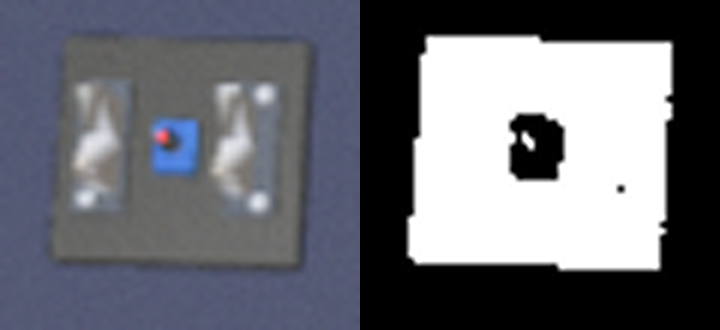

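```bash
cat > plan.py <<'E'
import sys
from h import *
def plan(x,y,z,yaw,st=None):
    st=st or get_state();Rt=R.from_euler('xyz',st["eef_rot"],degrees=True).as_matrix()
    dp=Rt.T@(np.array([x,y,z])-st["tcp_pos"])*1000
    w=(yaw-st["eef_rot"][2]+180)%360-180
    print("t",round(st["time_s"],2),"tcp",st["tcp_pos"].round(4),"rot",st["eef_rot"].round(2),"F",st["contact_force"].round(1),"w",round(st["gripper_width"],4),"j",st["joints"].round(1))
    print("dp",dp.round(1),"yaw cmd",round(-np.radians(w),4))
if __name__=="__main__": plan(*map(float,sys.argv[1:5]))
E
python3 plan.py 0.515 -0.2412 0.19 -96.5
```

```text
t 0.15 tcp [ 0.2425 -0.6295  0.2259] rot [ 1.7993e+02 -1.0000e-02 -1.5893e+02] F [-0.  -1.1  0.1] w 0.0875 j [-52.4  20.6   0.6  -0.  -70.1 -16.5]
dp [-393.9  264.4   36.1] yaw cmd -1.0897
```

Request:
apply_moves(
  commands=[
    {"grip":0,"dp":[-394,264,36],"yaw":-1.09},
    {"grip":0,"dp":[-394,264,36],"yaw":-1.09},
    {"grip":0,"dp":[-394,264,36],"yaw":-1.09},
    {"grip":0,"dp":[-394,264,36],"yaw":-1.09},
    {"grip":0,"dp":[-394,264,36],"yaw":-1.09},
    {"grip":0,"dp":[-394,264,36],"yaw":-1.09},
    {"grip":0,"dp":[-394,264,36],"yaw":-1.09},
    {"grip":0,"dp":[-394,264,36],"yaw":-1.09},
    {"grip":0,"dp":[-394,264,36],"yaw":-1.09},
    {"grip":0,"dp":[-394,264,36],"yaw":-1.09},
    {"grip":0,"dp":[-394,264,36],"yaw":-1.09},
  ],
  newtons=20,
)

```text
time_s: 1.52
tcp_pos: [0.5148, -0.2426, 0.1906]
eef_rot: [180.0, -0.0, -96.5]
contact_force: [-0.5, -0.6, 0.4]
gripper_width: 0.0005
```

```bash
cat > w.py <<'E'
from h import *
import sys
s=get_state();c=capture("wrist");C=cam(c,s)
pickle.dump((C,c["color"],s),open(f"w{sys.argv[1]}.pkl","wb"))
cv2.imwrite(f"pics/w{sys.argv[1]}.png",cv2.resize(c["color"][:,:,::-1],(800,600),interpolation=cv2.INTER_CUBIC))
E
python3 plan.py 0.515 -0.2412 0.075 -96.5; python3 w.py 1
```

```text
t 1.52 tcp [ 0.5148 -0.2426  0.1906] rot [179.99  -0.   -96.54] F [-0.5 -0.6  0.4] w 0.0005 j [ -5.5  12.2 -15.9   0.  -61.9  -1. ]
dp [ -1.4  -0.  115.6] yaw cmd -0.0007
```

View pics/w1.png

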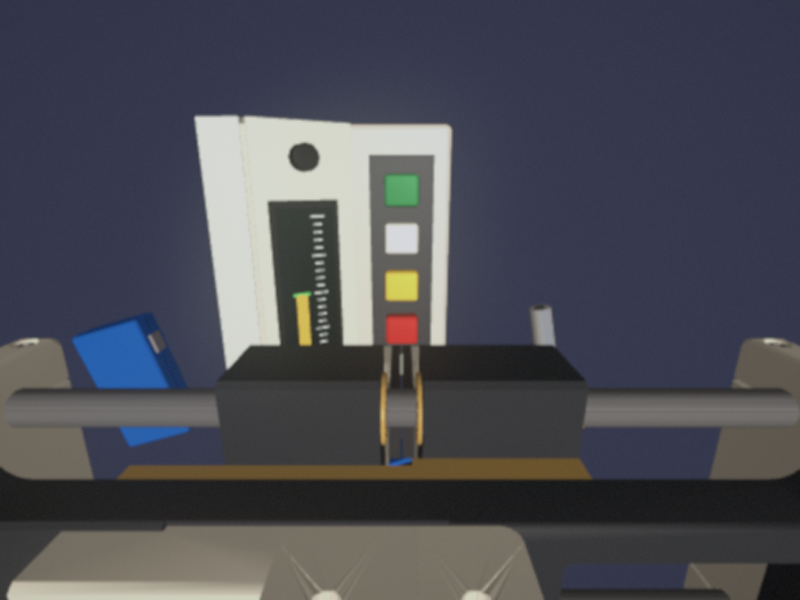

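The wrist view shows yellow at (402,286), directly ahead of the shut fingers at (402,360), with red at (402,330), white at (402,238) and green at (402,190). I cross-check the yellow key's position from this view.

```bash
python3 - <<'E'
from h import *
C,im,s=pickle.load(open("w1.pkl","rb"))
h=cv2.cvtColor(im,cv2.COLOR_RGB2HSV).astype(int)
for n,lo,hi in [("y",18,34),("g",50,85)]:
    m=(h[...,0]>lo)&(h[...,0]<hi)&(h[...,1]>110)&(h[...,2]>90);m[:,:235]=0;m[:,280:]=0;m[215:]=0
    n_,l,st,ce=cv2.connectedComponentsWithStats(m.astype(np.uint8));i=1+np.argmax(st[1:,4])
    print(n,ce[i],st[i],onz(C,*ce[i],.054))
E
```

```text
y [256.54672897 182.4953271 ] [246 173  22  20 428] [ 0.51527747 -0.24181157  0.054     ]
g [256.5        121.04761905] [247 112  20  19 378] [ 0.50756497 -0.30924549  0.054     ]
```

Request:
apply_moves(
  commands=[
    {"grip":0,"dp":[-1,0,50],"yaw":0},
    {"grip":0,"dp":[-1,0,95],"yaw":0},
    {"grip":0,"dp":[-1,0,120],"yaw":0},
    {"grip":0,"dp":[-1,0,130],"yaw":0},
    {"grip":0,"dp":[-1,0,130],"yaw":0},
  ],
)

```text
time_s: 2.2
tcp_pos: [0.5153, -0.2413, 0.0606]
eef_rot: [180.0, -0.0, -96.5]
contact_force: [-0.5, 0.2, -0.6]
gripper_width: -0.0001
```

Descend in stages: top at ~55, latch at ~48.8, hard stop at ~47.4.

Request:
apply_moves(
  commands=[
    {"grip":0,"dp":[0,0,4],"yaw":0},
    {"grip":0,"dp":[0,0,8],"yaw":0},
    {"grip":0,"dp":[0,0,10],"yaw":0},
    {"grip":0,"dp":[0,0,11],"yaw":0},
    {"grip":0,"dp":[0,0,11],"yaw":0},
  ],
)

```text
time_s: 2.82
tcp_pos: [0.5154, -0.2407, 0.0495]
eef_rot: [180.0, 0.0, -96.5]
contact_force: [0.2, 0.4, -0.0]
gripper_width: 0.0004
```

Request:
apply_moves(
  commands=[
    {"grip":0,"dp":[0,0,1],"yaw":0},
    {"grip":0,"dp":[0,0,2],"yaw":0},
    {"grip":0,"dp":[0,0,2],"yaw":0},
  ],
)

```text
time_s: 3.2
tcp_pos: [0.5154, -0.2407, 0.0477]
eef_rot: [180.0, 0.0, -96.5]
contact_force: [-1.1, 1.8, 4.1]
gripper_width: 0.0004
```

Request:
apply_moves(
  commands=[
    {"grip":0,"dp":[0,0,1],"yaw":0},
    {"grip":0,"dp":[0,0,1.5],"yaw":0},
    {"grip":0,"dp":[0,0,1.5],"yaw":0},
  ],
)

```text
time_s: 3.58
tcp_pos: [0.5155, -0.2408, 0.0475]
eef_rot: [-180.0, -0.0, -96.4]
contact_force: [-6.0, 5.2, 17.1]
gripper_width: 0.0003
```

Hard stop at z = 47.5 mm with 17 N, as expected. Lift and look.

Request:
apply_moves(
  commands=[
    {"grip":0,"dp":[0,0,-10],"yaw":0},
    {"grip":0,"dp":[0,0,-60],"yaw":0},
    {"grip":0.7,"dp":[0,0,-110],"yaw":0},
    {"grip":0.7,"dp":[0,0,-145],"yaw":0},
    {"grip":0.7,"dp":[0,0,-145],"yaw":0},
  ],
)

```text
time_s: 4.2
tcp_pos: [0.5171, -0.2413, 0.1944]
eef_rot: [-179.7, -0.0, -96.5]
contact_force: [0.5, -0.4, -0.8]
gripper_width: 0.025
```

```bash
python3 w.py 2; python3 plan.py 0.508 0.001 0.16 -167
python3 - <<'E'
from h import *
_,b,_=pickle.load(open("w1.pkl","rb"));_,a,_=pickle.load(open("w2.pkl","rb"))
f=lambda i:cv2.resize(i[105:220,220:300,::-1],None,fx=5,fy=5,interpolation=cv2.INTER_CUBIC)
cv2.imwrite("pics/keys.png",np.hstack([f(b),f(a)]))
E
```

```text
t 4.25 tcp [ 0.516  -0.2409  0.1923] rot [-1.7984e+02  1.0000e-02 -9.6480e+01] F [-0.   0.4 -0.6] w 0.0288 j [ -5.3  12.  -15.8  -0.  -62.   -1.1]
dp [-239.5   35.4   32.3] yaw cmd 1.2308
```

View pics/keys.png

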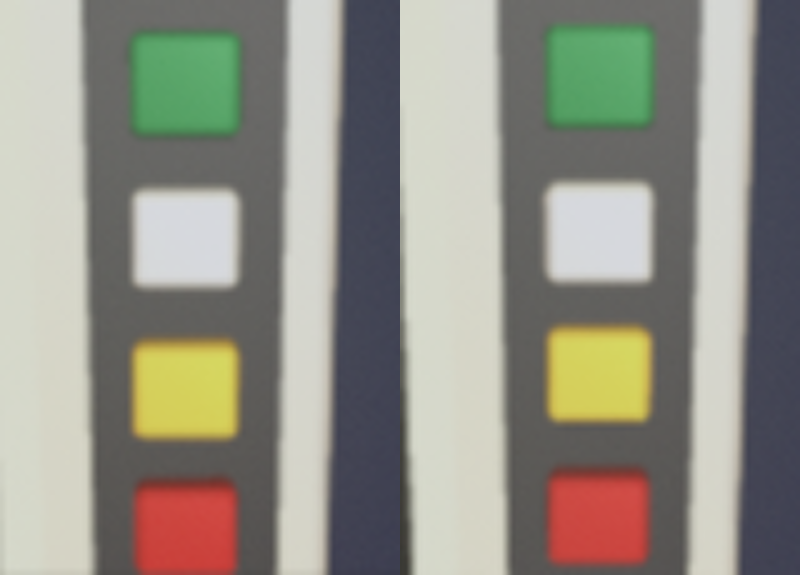

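Against the unchanged green-white spacing, yellow has moved closer to red in perspective and shrunk, while white has grown. That fits yellow latched and white up. Next the master: a close look on the way.

```bash
python3 plan.py 0.557 0.012 0.18 -167
```

```text
t 4.25 tcp [ 0.516  -0.2409  0.1923] rot [-1.7984e+02  1.0000e-02 -9.6480e+01] F [-0.   0.4 -0.6] w 0.0288 j [ -5.3  12.  -15.8  -0.  -62.   -1.1]
dp [-255.9  -12.1   12.4] yaw cmd 1.2308
```

Request:
apply_moves(
  commands=[
    {"grip":0.7,"dp":[-256,-12,12],"yaw":1.23},
    {"grip":0.7,"dp":[-256,-12,12],"yaw":1.23},
    {"grip":0.7,"dp":[-256,-12,12],"yaw":1.23},
    {"grip":0.7,"dp":[-256,-12,12],"yaw":1.23},
    {"grip":0.7,"dp":[-256,-12,12],"yaw":1.23},
    {"grip":0.7,"dp":[-256,-12,12],"yaw":1.23},
    {"grip":0.7,"dp":[-256,-12,12],"yaw":1.23},
    {"grip":0.7,"dp":[-256,-12,12],"yaw":1.23},
    {"grip":0.7,"dp":[-256,-12,12],"yaw":1.23},
  ],
)

```text
time_s: 5.38
tcp_pos: [0.5559, 0.0119, 0.1783]
eef_rot: [-180.0, -0.1, -166.7]
contact_force: [0.7, -0.1, -0.5]
gripper_width: 0.0613
```

```bash
python3 w.py 3; python3 - <<'E'
from h import *
c=capture("top");s=capture("scene")
pickle.dump(dict(top=(cam(c),c["color"]),scene=(cam(s),s["color"])),open("p1.pkl","wb"))
cv2.imwrite("pics/k1.png",cv2.resize(s["color"][225:340,110:240,::-1],None,fx=5,fy=5,interpolation=cv2.INTER_CUBIC))
E
```

```text
(no output)
```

View pics/w3.png

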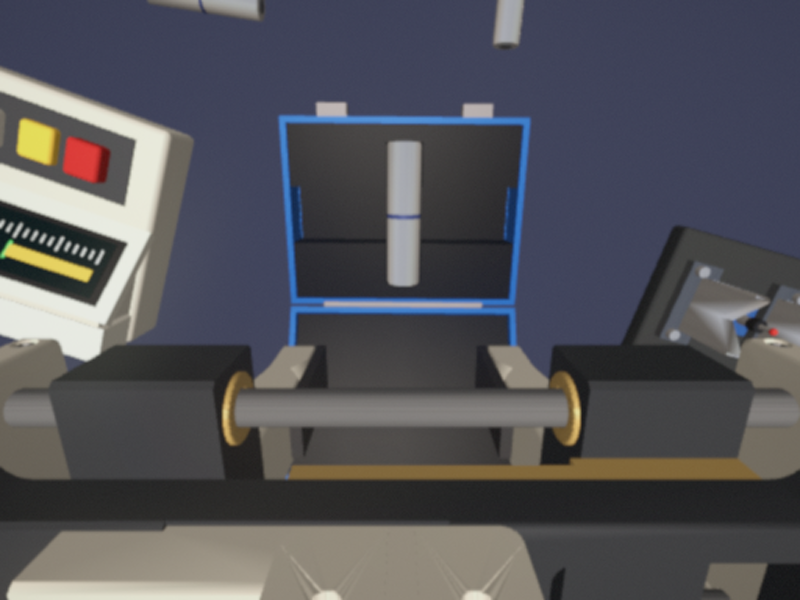

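View pics/k1.png

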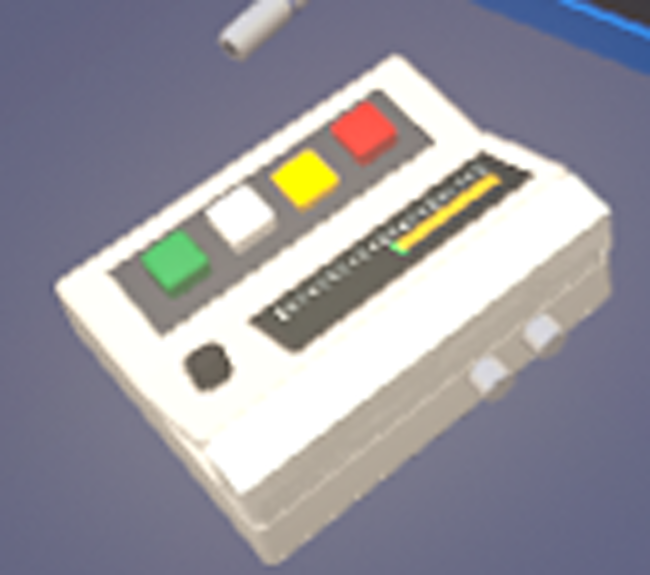

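The k1 crop shows yellow low and white standing up, with green and red up. In w3 the master's axis runs from (404,142) to (403,285), with its blue line at (403,216). I measure it.

```bash
cat > mm.py <<'E'
from h import *
C,im,s=pickle.load(open("w3.pkl","rb"))
h=cv2.cvtColor(im,cv2.COLOR_RGB2HSV).astype(int)
m=(h[...,1]<60)&(h[...,2]>95);m[:,:235]=0;m[:,285:]=0;m[:85]=0;m[188:]=0
bl=(abs(h[...,0]-115)<12)&(h[...,1]>70);bl[:,:246]=0;bl[:,270:]=0;bl[:125]=0;bl[150:]=0
ys,xs=np.nonzero(bl);print("blue",xs.min(),xs.max(),ys.min(),ys.max(),xs.mean(),ys.mean(),onz(C,xs.mean(),ys.mean(),.041))
ys,xs=np.nonzero(m);print(xs.min(),xs.max(),ys.min(),ys.max())
P=[]
for y in range(ys.min()+3,ys.max()-2):
    r=xs[ys==y]
    if len(r)>8: P.append(onz(C,(r.min()+r.max())/2,y,.035)[:2])
P=np.array(P);c=P.mean(0);d=np.linalg.svd(P-c)[2][0];print("axis",np.degrees(np.arctan2(d[1],d[0])),c)
for y,z in [(ys.min(),.035),(ys.max(),.035)]: print(onz(C,xs[ys==y].mean(),y,.035),onz(C,xs[ys==y].mean(),y,.029))
E
python3 mm.py
```

```text
blue 248 268 138 139 258.0 138.41666666666666 [0.5075093  0.00319059 0.041     ]
248 269 90 183
axis 12.573935221348151 [0.50660414 0.00292052]
[ 0.45863338 -0.00834516  0.035     ] [ 0.45811494 -0.0084341   0.029     ]
[0.55785984 0.01514297 0.035     ] [0.55931132 0.01552033 0.029     ]
```

```bash
python3 plan.py 0.5077 0.0022 0.1 -167.3
```

```text
t 5.53 tcp [0.5562 0.012  0.1789] rot [-1.8000e+02 -2.0000e-02 -1.6686e+02] F [-0.  -0.6 -0.4] w 0.0612 j [ 21.4  11.6 -18.4  -0.  -60.1 -98.3]
dp [49.4  1.5 78.9] yaw cmd 0.0077
```

Request:
apply_moves(
  commands=[
    {"grip":0.7,"dp":[30,1,0],"yaw":0.007},
    {"grip":0.7,"dp":[49,1.5,30],"yaw":0.007},
    {"grip":0.7,"dp":[49,1.5,79],"yaw":0.007},
    {"grip":0.7,"dp":[49,1.5,79],"yaw":0.007},
    {"grip":0.7,"dp":[49,1.5,79],"yaw":0.007},
  ],
)

```text
time_s: 6.15
tcp_pos: [0.5094, 0.0027, 0.1014]
eef_rot: [-180.0, 0.1, -167.3]
contact_force: [0.6, 0.7, 0.6]
gripper_width: 0.062
```

```bash
python3 plan.py 0.5077 0.0022 0.0105 -167.3; python3 w.py 4
```

```text
t 6.15 tcp [0.5094 0.0027 0.1014] rot [-1.7997e+02  6.0000e-02 -1.6729e+02] F [0.6 0.7 0.6] w 0.062 j [ 22.5  12.  -29.7   0.1 -48.3 -99.8]
dp [ 1.8 -0.1 90.9] yaw cmd 0.0002
```

View pics/w4.png

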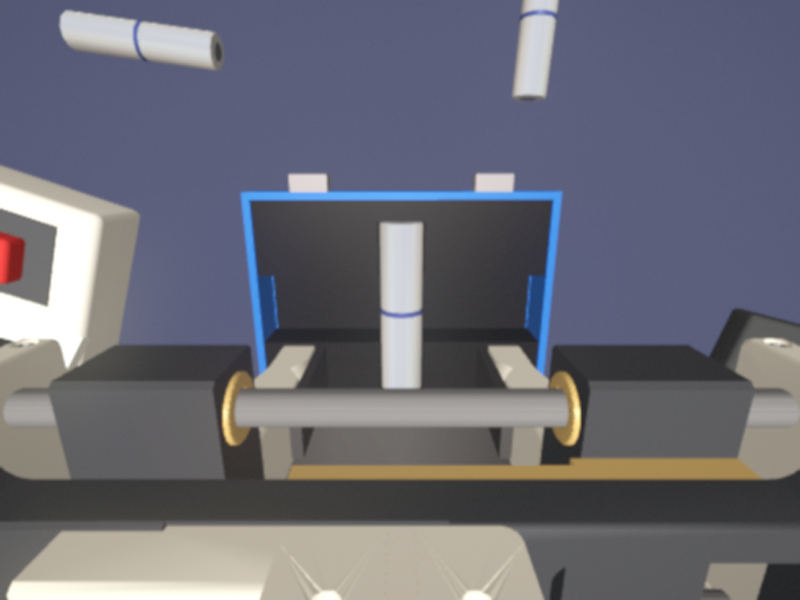

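The master is centred between the open jaws, with its blue line at (402,314). Check and descend.

```bash
python3 - <<'E'
from h import *
C,im,s=pickle.load(open("w4.pkl","rb"));print(onz(C,257.3,201,.041))
E
```

```text
[0.50712931 0.0038155  0.041     ]
```

Request:
apply_moves(
  commands=[
    {"grip":0.7,"dp":[1.5,0,30],"yaw":0},
    {"grip":0.7,"dp":[1.5,0,60],"yaw":0},
    {"grip":0.7,"dp":[1.5,0,80],"yaw":0},
    {"grip":0.7,"dp":[1.5,0,90],"yaw":0},
    {"grip":0.7,"dp":[1.5,0,90],"yaw":0},
    {"grip":0.7,"dp":[1.5,0,90],"yaw":0},
  ],
)

```text
time_s: 6.95
tcp_pos: [0.5077, 0.0025, 0.0111]
eef_rot: [180.0, 0.1, -167.3]
contact_force: [-0.5, 0.9, 0.7]
gripper_width: 0.0615
```

```bash
python3 plan.py 0.5077 0.0022 0.0105 -167.3
```

```text
t 6.95 tcp [0.5077 0.0025 0.0111] rot [ 1.7999e+02  1.0000e-01 -1.6733e+02] F [-0.5  0.9  0.7] w 0.0615 j [ 22.5  19.4 -35.1   0.  -35.5 -99.8]
dp [ 0.1 -0.3  0.6] yaw cmd -0.0006
```

Request:
apply_moves(
  commands=[
    {"grip":0.3,"dp":[0,-0.8,0.5],"yaw":0},
    {"grip":0.3,"dp":[0,-0.8,0.5],"yaw":0},
    {"grip":0.15,"dp":[0,-0.8,0.5],"yaw":0},
    {"grip":0.15,"dp":[0,-0.8,0.5],"yaw":0},
    {"grip":0.15,"dp":[0,-0.8,0.5],"yaw":0},
    {"grip":0.15,"dp":[0,-0.8,0.5],"yaw":0},
    {"grip":0.15,"dp":[0,-0.8,0.5],"yaw":0},
  ],
  newtons=35,
)

```text
time_s: 7.82
tcp_pos: [0.507, 0.0016, 0.0096]
eef_rot: [180.0, 0.0, -167.3]
contact_force: [-1.6, 1.7, 2.0]
gripper_width: 0.0232
```

```bash
python3 plan.py 0.5077 0.0022 0.15 -167.3
```

```text
t 7.83 tcp [0.507  0.0016 0.0096] rot [ 1.8000e+02  1.0000e-02 -1.6734e+02] F [-1.6  1.7  2. ] w 0.0232 j [ 22.4  19.5 -35.1  -0.  -35.3 -99.7]
dp [  -0.8    0.5 -140.4] yaw cmd -0.0008
```

Request:
apply_moves(
  commands=[
    {"grip":0.1,"dp":[0,0,-8],"yaw":0},
    {"grip":0.1,"dp":[0,0,-30],"yaw":0},
    {"grip":0.1,"dp":[0,0,-70],"yaw":0},
    {"grip":0.1,"dp":[0,0,-115],"yaw":0},
    {"grip":0.1,"dp":[0,0,-150],"yaw":0},
    {"grip":0.1,"dp":[0,0,-150],"yaw":0},
    {"grip":0.1,"dp":[0,0,-150],"yaw":0},
  ],
)

```text
time_s: 8.7
tcp_pos: [0.5057, 0.0012, 0.1586]
eef_rot: [180.0, -0.1, -167.4]
contact_force: [0.0, 0.5, -3.7]
gripper_width: 0.0228
```

```bash
python3 plan.py 0.523 0.2703 0.16 -91.8; python3 w.py 5
```

```text
t 8.7 tcp [0.5057 0.0012 0.1586] rot [ 1.7998e+02 -1.0000e-01 -1.6738e+02] F [ 0.   0.5 -3.7] w 0.0228 j [ 22.4   8.  -25.8  -0.1 -56.3 -99.7]
dp [-75.6 258.8  -1.4] yaw cmd -1.3192
```

View pics/w5.png

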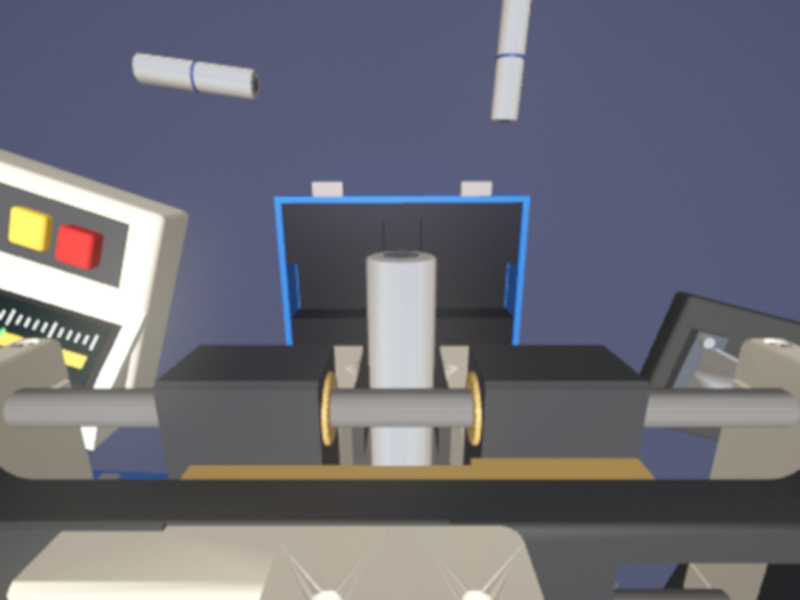

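The master is held (width 23 mm, 3.7 N weight). In w5 its front end face is at about (402,254). I estimate the axial offset from that end.

```bash
python3 - <<'E'
from h import *
C,im,s=pickle.load(open("w5.pkl","rb"))
cv2.imwrite("pics/end.png",cv2.resize(im[150:230,215:300,::-1],None,fx=7,fy=7,interpolation=cv2.INTER_CUBIC))
Rt=R.from_euler('xyz',s["eef_rot"],degrees=True).as_matrix()
for x in (48,50,52):
  for z in (-31,-7):
    print(x,z,proj(C,Rt@(np.array([x,0,z])/1e3)+s["tcp_pos"]))
g=im[:,250:264].mean((1,2));print([(i,int(g[i])) for i in range(152,180)])
E
```

```text
48 -31 [254.58626126 169.07198611]
48 -7 [254.86938425 160.97651448]
50 -31 [254.57619844 165.01254634]
50 -7 [254.86186531 157.50301684]
52 -31 [254.56604986 160.91851479]
52 -7 [254.85429204 154.00442141]
[(152, 76), (153, 75), (154, 75), (155, 75), (156, 75), (157, 74), (158, 75), (159, 77), (160, 86), (161, 94), (162, 88), (163, 89), (164, 105), (165, 129), (166, 145), (167, 164), (168, 190), (169, 205), (170, 208), (171, 208), (172, 208), (173, 208), (174, 208), (175, 208), (176, 208), (177, 208), (178, 208), (179, 208)]
```

View pics/end.png

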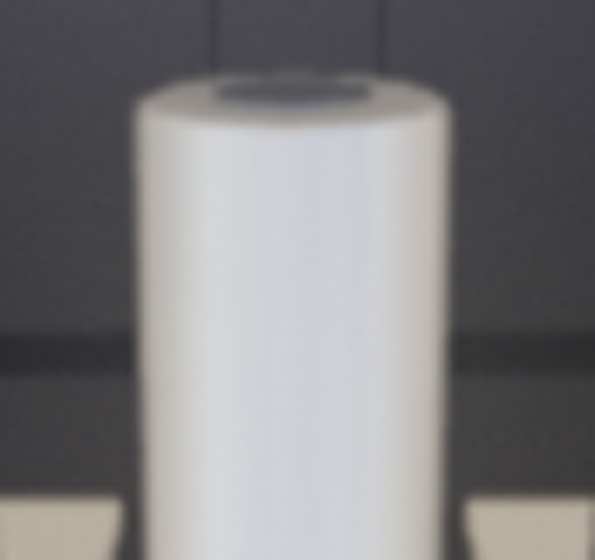

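```bash
python3 plan.py 0.523 0.38 0.2 -91.8
```

```text
t 8.75 tcp [0.5056 0.0011 0.1582] rot [ 1.7999e+02 -1.6000e-01 -1.6738e+02] F [ 0.6  0.6 -4.5] w 0.0231 j [ 22.4   8.  -25.8  -0.  -56.3 -99.7]
dp [-99.7 365.9 -42. ] yaw cmd -1.3191
```

Request:
apply_moves(
  commands=[
    {"grip":0.1,"dp":[0,0,-42],"yaw":0},
    {"grip":0.1,"dp":[-12,45,-42],"yaw":-0.16},
    {"grip":0.1,"dp":[-25,92,-42],"yaw":-0.33},
    {"grip":0.1,"dp":[-37,137,-42],"yaw":-0.49},
    {"grip":0.1,"dp":[-50,183,-42],"yaw":-0.65},
    {"grip":0.1,"dp":[-62,229,-42],"yaw":-0.82},
    {"grip":0.1,"dp":[-75,275,-42],"yaw":-0.98},
    {"grip":0.1,"dp":[-87,320,-42],"yaw":-1.14},
    {"grip":0.1,"dp":[-100,366,-42],"yaw":-1.319},
    {"grip":0.1,"dp":[-100,366,-42],"yaw":-1.319},
    {"grip":0.1,"dp":[-100,366,-42],"yaw":-1.319},
    {"grip":0.1,"dp":[-100,366,-42],"yaw":-1.319},
  ],
)

```text
time_s: 10.25
tcp_pos: [0.5241, 0.3794, 0.2008]
eef_rot: [179.9, -0.1, -91.9]
contact_force: [-0.0, -0.3, -4.4]
gripper_width: 0.0232
```

```bash
python3 plan.py 0.523 0.2695 0.12 -91.8; python3 w.py 6
```

```text
t 10.25 tcp [0.5241 0.3794 0.2008] rot [ 1.7994e+02 -8.0000e-02 -9.1850e+01] F [-0.  -0.3 -4.4] w 0.0232 j [ 53.1  18.9  -5.1  -0.  -66.  -55. ]
dp [109.7  -2.5  80.9] yaw cmd -0.0009
```

View pics/w6.png

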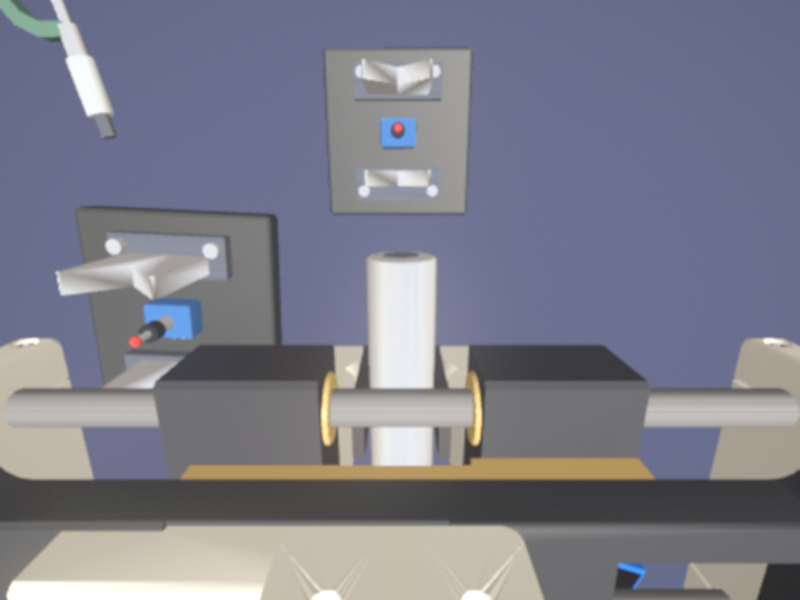

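```bash
python3 - <<'E'
from h import *
C,im,s=pickle.load(open("w6.pkl","rb"));h=cv2.cvtColor(im,cv2.COLOR_RGB2HSV).astype(int)
m=(h[...,0]<10)&(h[...,1]>110)&(h[...,2]>80)|(h[...,0]>168)&(h[...,1]>110)&(h[...,2]>80)
m[:,:240]=0;m[:,270:]=0;m[100:]=0
ys,xs=np.nonzero(m);print("probe",xs.mean(),ys.mean(),len(xs),onz(C,xs.mean(),ys.mean(),.062))
b=(h[...,1]<45)|((abs(h[...,0]-107)<8)&(h[...,1]>150))|m
b[:,:200]=0;b[:,310:]=0;b[142:]=0;b[:25]=0
b=cv2.morphologyEx(b.astype(np.uint8),cv2.MORPH_CLOSE,np.ones((5,5)))
cnt=max(cv2.findContours(b,0,2)[0],key=cv2.contourArea);hl=cv2.convexHull(cnt)
P=np.array([onz(C,*p[0],.018)[:2] for p in hl],np.float32)*1000;print(cv2.minAreaRect(P))
T=pickle.load(open("p0.pkl","rb"))["top"][0]
for u,v,z in [(213,240,.05),(245,207,.02),(240,289,.02),(193,240,.08)]: print(onz(T,u/1.5625,v/1.5625,z))
E
```

```text
probe 254.21428571428572 81.5 28 [0.52339797 0.27238267 0.062     ]
((523.4736328125, 272.64556884765625), (119.65563201904297, 109.45045471191406), 88.22725677490234)
[0.71196739 0.36735782 0.05      ]
[0.78669277 0.31724572 0.02      ]
[0.62558075 0.32044856 0.02      ]
[0.70294342 0.39541241 0.08      ]
```

Request:
apply_moves(
  commands=[
    {"grip":0.1,"dp":[35,-1,0],"yaw":0},
    {"grip":0.1,"dp":[75,-1,0],"yaw":0},
    {"grip":0.1,"dp":[108,-1,0],"yaw":0},
    {"grip":0.1,"dp":[108,-1,30],"yaw":0},
    {"grip":0.1,"dp":[108,-1,70],"yaw":0},
    {"grip":0.1,"dp":[108,-1,105],"yaw":0},
    {"grip":0.1,"dp":[108,-1,120],"yaw":0},
    {"grip":0.1,"dp":[108,-1,120],"yaw":0},
    {"grip":0.1,"dp":[108,-1,120],"yaw":0},
  ],
)

```text
time_s: 11.42
tcp_pos: [0.523, 0.2731, 0.0831]
eef_rot: [-179.9, 0.1, -91.8]
contact_force: [0.5, 0.9, -4.5]
gripper_width: 0.0233
```

```bash
python3 plan.py 0.523 0.2708 0.0556 -91.8; python3 w.py 7; python3 - <<'E'
from h import *
c=capture("top");s=capture("scene")
pickle.dump(dict(top=(cam(c),c["color"]),scene=(cam(s),s["color"])),open("p2.pkl","wb"))
f=lambda i,b:cv2.resize(i[b[1]:b[3],b[0]:b[2],::-1],(400,400),interpolation=cv2.INTER_CUBIC)
cv2.imwrite("pics/hov.png",np.hstack([f(s["color"],(265,110,345,190)),f(c["color"],(130,180,210,260))]))
E
```

```text
t 11.43 tcp [0.523  0.2731 0.0831] rot [-1.7989e+02  8.0000e-02 -9.1760e+01] F [ 0.5  0.9 -4.5] w 0.0233 j [ 46.6  20.  -20.8   0.  -49.1 -48.4]
dp [ 2.4 -0.  27.5] yaw cmd 0.0006
```

View pics/hov.png

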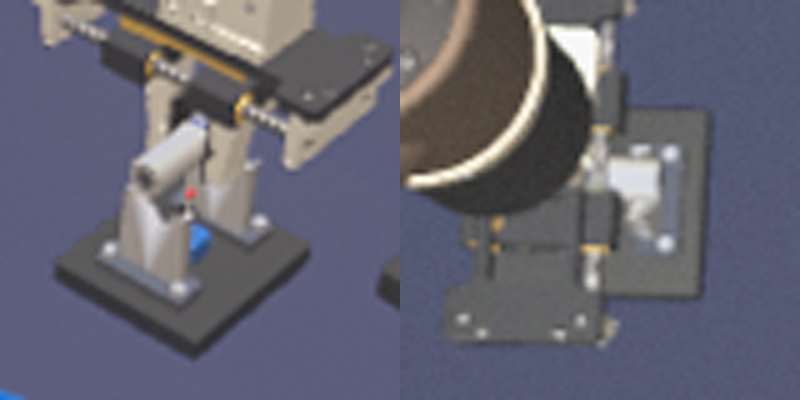

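View pics/w7.png

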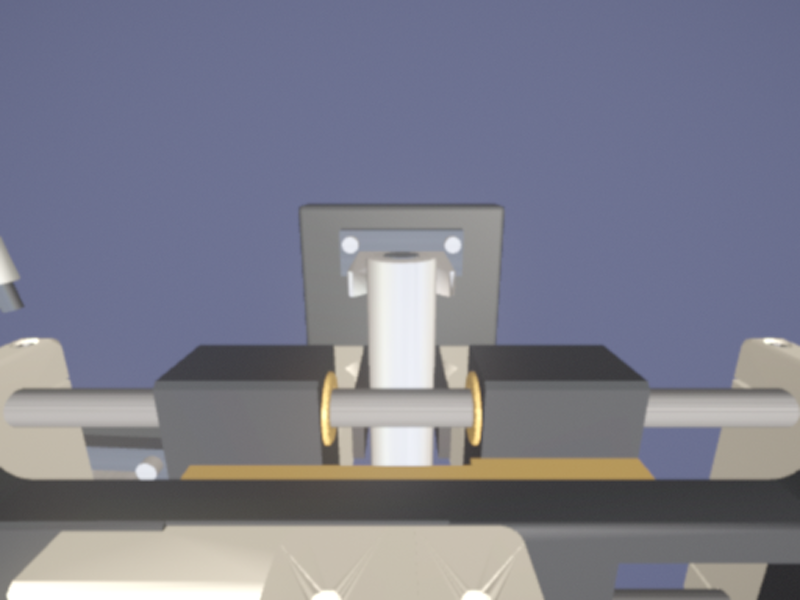

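```bash
cat > line.py <<'E'
from h import *
import sys
def hit(C,u,v,cx,cz,yaw,cy=.27):
    p,d=ray(C,u,v)
    a=np.array([np.sin(np.radians(-yaw)),np.cos(np.radians(yaw)),0]);q=p-np.array([cx,cy,cz])
    q_=q-a*(q@a);d_=d-a*(d@a)
    A,B,D=d_@d_,2*q_@d_,q_@q_-.012**2
    s=B*B-4*A*D
    t=(-B-np.sqrt(max(s,0)))/(2*A);return p+d*t,(q+d*t)@a
E
python3 - <<'E'
from line import *
C,im=pickle.load(open("p2.pkl","rb"))["scene"]
c=im[125:150,290:320];h=cv2.cvtColor(c,cv2.COLOR_RGB2HSV).astype(int)
b=(abs(h[...,0]-117)<14)&(h[...,1]>70);ys,xs=np.nonzero(b)
for x,y in zip(xs,ys): print(x+290,y+125,h[y,x],hit(C,x+290,y+125,.523,.1025,-1.8)[0].round(4))
E
```

```text
293 129 [118  71 122] [0.4921 0.2597 0.1265]
293 139 [118  71 119] [0.5094 0.2378 0.1119]
290 145 [117  73 123] [0.5209 0.2075 0.1145]
```

```bash
python3 - <<'E'
from line import *
C,im=pickle.load(open("p2.pkl","rb"))["scene"]
cv2.imwrite("pics/ln.png",cv2.resize(im[122:155,288:321,::-1],None,fx=18,fy=18,interpolation=cv2.INTER_CUBIC))
for a in [(304,134),(305,134),(306,134.5),(305,135.5)]: print(a,hit(C,*a,.523,.1025,-1.8)[0].round(4))
print(im[130:140,300:310].tolist()[4])
E
```

```text
(304, 134) [0.5217 0.2747 0.1144]
(305, 134) [0.5239 0.2765 0.1145]
(306, 134.5) [0.5271 0.2771 0.1139]
(305, 135.5) [0.5274 0.2716 0.1137]
[[49, 44, 45], [124, 121, 119], [163, 161, 161], [159, 162, 194], [142, 149, 195], [173, 177, 210], [127, 128, 149], [124, 115, 105], [111, 103, 94], [76, 71, 70]]
```

View pics/ln.png

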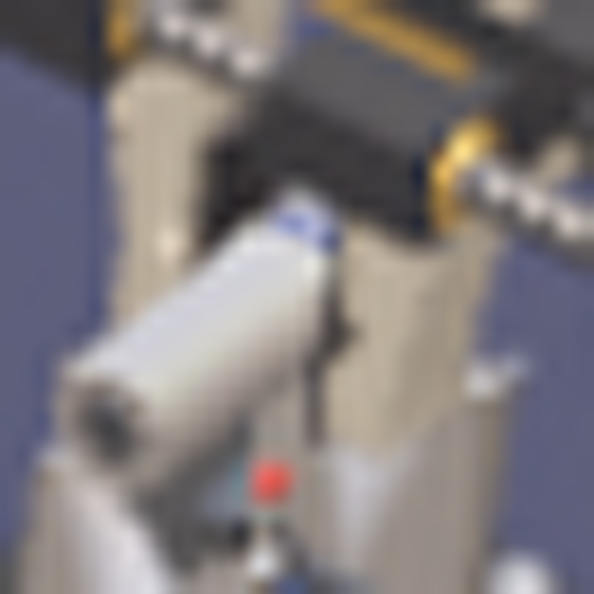

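Request:
apply_moves(
  commands=[
    {"grip":0.1,"dp":[2.5,0,0],"yaw":0},
    {"grip":0.1,"dp":[2.5,0,6],"yaw":0},
    {"grip":0.1,"dp":[2.5,0,12],"yaw":0},
    {"grip":0.1,"dp":[2.5,0,17],"yaw":0},
    {"grip":0.1,"dp":[2.5,0,20],"yaw":0},
    {"grip":0.1,"dp":[2.5,0,20],"yaw":0},
    {"grip":0.1,"dp":[2.5,0,20],"yaw":0},
  ],
)

```text
time_s: 12.45
tcp_pos: [0.5221, 0.2701, 0.0617]
eef_rot: [-180.0, 0.0, -91.8]
contact_force: [-0.6, 0.1, -4.8]
gripper_width: 0.0233
```

```bash
python3 plan.py 0.523 0.2705 0.0556 -91.8
```

```text
t 12.45 tcp [0.5221 0.2701 0.0617] rot [-1.7999e+02  1.0000e-02 -9.1770e+01] F [-0.6  0.1 -4.8] w 0.0233 j [ 46.4  21.4 -22.1   0.  -46.5 -48.2]
dp [-0.4 -0.9  6.1] yaw cmd 0.0005
```

Request:
apply_moves(
  commands=[
    {"grip":0.1,"dp":[0,-0.5,1],"yaw":0},
    {"grip":0.1,"dp":[0,-0.5,2],"yaw":0},
    {"grip":0.1,"dp":[0,-0.5,3],"yaw":0},
    {"grip":0.1,"dp":[0,-0.5,4],"yaw":0},
    {"grip":0.1,"dp":[0,-0.5,4.5],"yaw":0},
    {"grip":0.1,"dp":[0,-0.5,4.5],"yaw":0},
  ],
)

```text
time_s: 13.2
tcp_pos: [0.5224, 0.27, 0.0571]
eef_rot: [180.0, -0.0, -91.8]
contact_force: [0.6, 0.8, -3.7]
gripper_width: 0.023
```

Request:
apply_moves(
  commands=[
    {"grip":0.1,"dp":[0,0,0.7],"yaw":0},
    {"grip":0.1,"dp":[0,0,0.7],"yaw":0},
    {"grip":0.1,"dp":[0,0,1.2],"yaw":0},
    {"grip":0.1,"dp":[0,0,1.2],"yaw":0},
  ],
)

```text
time_s: 13.7
tcp_pos: [0.5227, 0.2701, 0.056]
eef_rot: [-180.0, 0.0, -91.8]
contact_force: [0.0, -0.2, -1.6]
gripper_width: 0.0229
```

Request:
apply_moves(
  commands=[
    {"grip":0.1,"dp":[0,0,0.4],"yaw":0},
    {"grip":0.1,"dp":[0,0,0.8],"yaw":0},
    {"grip":0.1,"dp":[0,0,0.8],"yaw":0},
  ],
)

```text
time_s: 14.08
tcp_pos: [0.523, 0.2702, 0.0556]
eef_rot: [-179.9, 0.0, -91.8]
contact_force: [1.3, -1.4, 2.7]
gripper_width: 0.0231
```

Seated: the support force has turned positive at z = 55.6 mm, as predicted. Release.

Request:
apply_moves(
  commands=[
    {"grip":0.3,"dp":[0,0,0],"yaw":0},
    {"grip":0.4,"dp":[0,0,0],"yaw":0},
    {"grip":0.5,"dp":[0,0,0],"yaw":0},
    {"grip":0.5,"dp":[0,0,0],"yaw":0},
    {"grip":0.5,"dp":[0,0,0],"yaw":0},
  ],
)

```text
time_s: 14.7
tcp_pos: [0.5224, 0.27, 0.055]
eef_rot: [180.0, -0.0, -91.8]
contact_force: [-0.2, -0.0, -0.0]
gripper_width: 0.0438
```

Request:
apply_moves(
  commands=[
    {"grip":0.5,"dp":[0,0,-20],"yaw":0},
    {"grip":0.5,"dp":[0,0,-60],"yaw":0},
    {"grip":0.5,"dp":[0,0,-110],"yaw":0},
    {"grip":0.5,"dp":[-40,0,-140],"yaw":0},
    {"grip":0.5,"dp":[-80,0,-145],"yaw":0},
    {"grip":0.5,"dp":[-100,0,-145],"yaw":0},
    {"grip":0.5,"dp":[-100,0,-145],"yaw":0},
    {"grip":0.5,"dp":[-100,0,-145],"yaw":0},
  ],
)

```text
time_s: 15.7
tcp_pos: [0.5252, 0.369, 0.1992]
eef_rot: [179.9, -0.1, -91.8]
contact_force: [-0.9, 0.0, -0.4]
gripper_width: 0.0439
```

```bash
python3 w.py 8; python3 - <<'E'
from h import *
c=capture("top");s=capture("scene")
pickle.dump(dict(top=(cam(c),c["color"]),scene=(cam(s),s["color"])),open("p3.pkl","wb"))
f=lambda i,b:cv2.resize(i[b[1]:b[3],b[0]:b[2],::-1],(400,400),interpolation=cv2.INTER_CUBIC)
cv2.imwrite("pics/pl.png",np.hstack([f(s["color"],(265,110,345,190)),f(c["color"],(130,180,210,260))]))
cv2.imwrite("pics/s3.png",cv2.resize(s["color"][:,:,::-1],(800,600)))
E
```

```text
(no output)
```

View pics/pl.png

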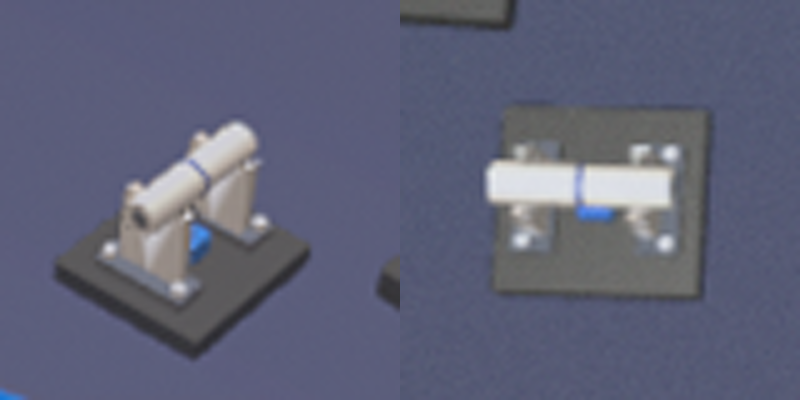

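View pics/w8.png

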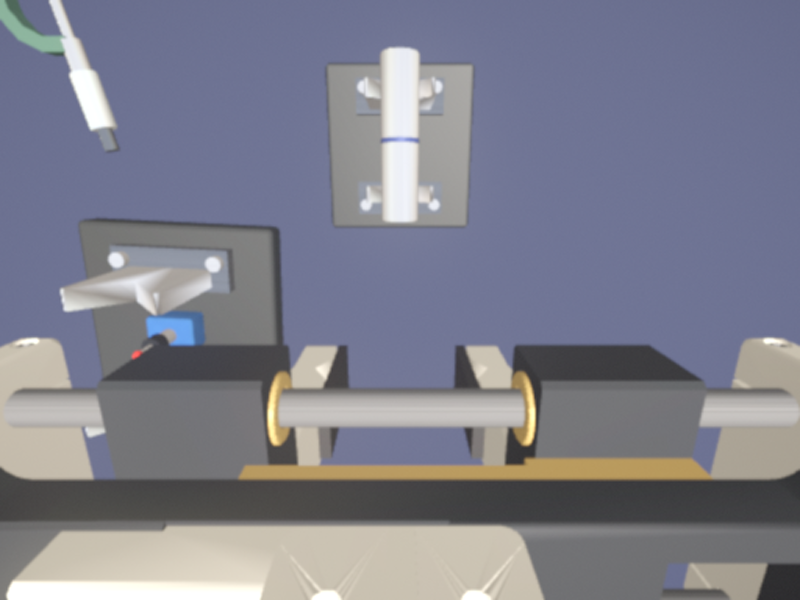

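View pics/s3.png

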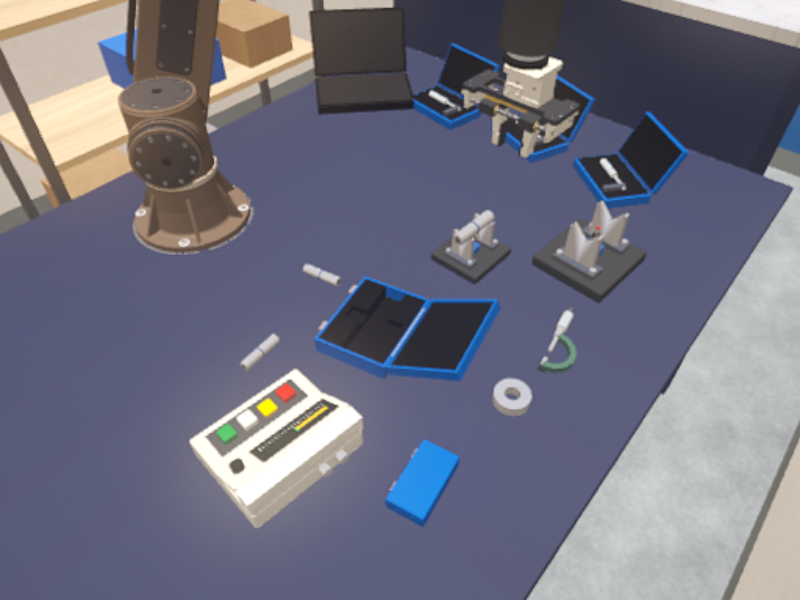

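The master lies level in both V rests. Its line is at (400,140) in w8, (580,185) in the top half of pl, and (198,173) in the scene half. I check the centring in each view.

```bash
python3 - <<'E'
from line import *
p=pickle.load(open("p3.pkl","rb"));Cw,wi,s=pickle.load(open("w8.pkl","rb"))
V={"top":(*p["top"],(130,180,210,260)),"scene":(*p["scene"],(295,130,315,155)),"wrist":(Cw,wi,(240,80,275,100))}
for n,(C,im,b) in V.items():
    h=cv2.cvtColor(im,cv2.COLOR_RGB2HSV).astype(int)
    x0,y0,x1,y1=b
    if n=="top": x0,y0,x1,y1=(160,212,172,221)
    elif n=="scene": x0,y0,x1,y1=(300,140,309,149)
    # darkest in red channel among master: weight by blue excess
    c=im[y0:y1,x0:x1].astype(float);w=c[...,2]-c[...,0]
    base={"top":18,"scene":25,"wrist":30}[n]
    w=np.clip(w-base,0,None)*(c.mean(2)>90)*1.0
    ys,xs=np.mgrid[y0:y1,x0:x1]
    u,v=(w*xs).sum()/w.sum(),(w*ys).sum()/w.sum()
    print(n,round(u,2),round(v,2),(hit(C,u,v,.523,.075,-1.8)[0]).round(4))
# rest base in wrist view
C,im=Cw,wi;h=cv2.cvtColor(im,cv2.COLOR_RGB2HSV).astype(int)
b=(h[...,1]<45);b[:,:200]=0;b[:,310:]=0;b[150:]=0;b[:20]=0
# use rows where base only: left and right edge strips
b=b.astype(np.uint8)
for (xa,xb) in [(213,228),(275,298)]:
    for x in range(xa,xb,5):
        r=np.nonzero(b[:,x])[0]
        print(x,r.min(),r.max(),onz(C,x,r.min()-.5,.018)[1].round(4),onz(C,x,r.max()+.5,.018)[1].round(4),((onz(C,x,r.min()-.5,.018)+onz(C,x,r.max()+.5,.018))/2).round(4))
# master ends in wrist
r=np.nonzero(((h[...,1]<40)&(h[...,2]>150))[:,256][:200])[0];r=r[(r>25)&(r<145)];print(r.min(),r.max())
print(onz(C,256,r.min()-.5,.075),onz(C,256,r.min()-.5,.087),onz(C,256,r.max()+.5,.087),onz(C,256,r.max()+.5,.08))
E
```

```text
top 165.31 216.71 [0.5213 0.2699 0.0869]
scene 302.61 142.02 [0.5218 0.2716 0.0869]
wrist 256.07 88.9 [0.5229 0.2717 0.087 ]
213 40 144 0.2111 0.3296 [0.5747 0.2703 0.018 ]
218 40 145 0.2113 0.331 [0.5687 0.2711 0.018 ]
223 40 145 0.2114 0.3312 [0.5627 0.2713 0.018 ]
275 40 145 0.2133 0.3333 [0.5002 0.2733 0.018 ]
280 40 145 0.2135 0.3335 [0.4941 0.2735 0.018 ]
285 40 145 0.2136 0.3337 [0.4881 0.2737 0.018 ]
290 40 145 0.2138 0.3339 [0.4821 0.2739 0.018 ]
295 40 145 0.214 0.3341 [0.4761 0.2741 0.018 ]
30 142
[0.52127516 0.21820622 0.075     ] [0.52138385 0.22151406 0.087     ] [0.52462096 0.32218644 0.087     ] [0.52464113 0.32285606 0.08      ]
```

In every view the line is within about 1 mm of the rest centre measured in that same view: top 269.9 vs 270.2 mm, scene 271.6 vs 272.2 mm, wrist 271.7 vs 272.6 mm. Handing in.

```bash
python3 -c "
from plant import close_job
print(close_job())"
```

```text
the job is handed in; nothing more can be done
None
```

The amplifier is on the wide range, the setting master lies in the two V rests of the smaller gauging rest, and the job is handed in at about 16 s.

- **Key:** I pressed yellow alone to its hard stop, at 47.5 mm with 17 N. Pictures taken afterwards show yellow latched low, white popped up, and green and red still up.
- **Master:** I took it from the open case, lowered it in small steps until the rests carried it at the predicted height, then opened the gripper and moved away.
- **Last checks:** The master lies level in both Vs. In all three camera views its blue line is within about 1 mm of the rest's centre or probe as measured in that same view. The last scene picture shows the micrometer, ring gauge and small shut case where they were; I did not measure them.
- **Disagreement:** The absolute positions from the three cameras differ by about 2 mm along the master's axis, which is within the stated calibration. A single-pixel reading of the blue line while hovering suggested a 3 mm offset, so I shifted the arm about 2.5 to 3 mm before setting the master down.

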